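# Hang the arm templates on one hook, nested large to small

### The job

Take the three plywood arm templates out of the rack and hang them on the bench hanger's hook: the large red-tabbed one first, then the medium yellow one, then the small blue one. Slide each back along the rod until the set is pressed snug against the sprung stop, holding about 10 newtons for a moment with each one and never loading the hanger beyond 20 newtons. Leave the three resting on the rod, upright and face to face, let go of them, and do not disturb anything else on the bench.

Things in the scene. Friction and masses are not known exactly. Their poses are not given: they have to be found in the camera images.
- large: Large plywood arm template, red tab on top, red stripe low on both faces. Plate 12 mm thick (x), 134 mm wide over its round ears (y), 112 mm tall to the shoulder; the centred tab rises 40 mm more, 20 mm wide, 12 thick. About 240 g. Origin: centre of the underside; z up to the tab. Front and back alike. Begins upright in a rack slot. The red tab is narrowest, the blue widest.
- large_eye (a point): In the large template's hanging hole, mid thickness, 21 mm below the shoulder, 91 mm above the underside: the rod's axis runs here when it hangs. The hole goes through along x, is 24 mm wide; its top is a 90-degree inverted V with the apex 7 mm above this point, its floor is 23 mm below it. Axes as the template's.
- large_grip (a point): Grip point on the red tab: mid thickness, 15 mm below its top, 25 mm above the shoulder, 46 mm above the eye. Pinch the tab across its width (y), so no finger comes between neighbours; fingers on it clear the narrower tab behind.
- medium: Medium plywood arm template, yellow tab on top, yellow stripe low on both faces. Plate 12 mm thick (x), 106 mm wide over its round ears (y), 101 mm tall to the shoulder; the centred tab rises 40 mm more, 26 mm wide, 12 thick. About 190 g. Origin: centre of the underside; z up to the tab. Front and back alike. Begins upright in a rack slot. The red tab is narrowest, the blue widest.
- medium_eye (a point): In the medium template's hanging hole, mid thickness, 21 mm below the shoulder, 80 mm above the underside: the rod's axis runs here when it hangs. The hole goes through along x, is 24 mm wide; its top is a 90-degree inverted V with the apex 7 mm above this point, its floor is 23 mm below it. Axes as the template's.
- medium_grip (a point): Grip point on the yellow tab: mid thickness, 15 mm below its top, 25 mm above the shoulder, 46 mm above the eye. Pinch the tab across its width (y), so no finger comes between neighbours; fingers on it clear the narrower tab behind.
- small: Small plywood arm template, blue tab on top, blue stripe low on both faces. Plate 12 mm thick (x), 86 mm wide over its round ears (y), 90 mm tall to the shoulder; the centred tab rises 40 mm more, 32 mm wide, 12 thick. About 140 g. Origin: centre of the underside; z up to the tab. Front and back alike. Begins upright in a rack slot. The red tab is narrowest, the blue widest.
- small_eye (a point): In the small template's hanging hole, mid thickness, 21 mm below the shoulder, 69 mm above the underside: the rod's axis runs here when it hangs. The hole goes through along x, is 24 mm wide; its top is a 90-degree inverted V with the apex 7 mm above this point, its floor is 23 mm below it. Axes as the template's.
- small_grip (a point): Grip point on the blue tab: mid thickness, 15 mm below its top, 25 mm above the shoulder, 46 mm above the eye. Pinch the tab across its width (y), so no finger comes between neighbours; fingers on it clear the narrower tab behind.
- hanger: Fixed bench hanger: blue foot 200 x 150 x 10 mm, blue post, one level steel hook pointing to its -x, with a sprung rubber stop on it. Origin on the table under the hook's middle; x along the hook to the post. The stop is clamped at a place that differs each time and is not measured: its face lies at x = +3 to +28 mm. It yields 1 mm per 2.5 N, is solid after 9 mm: feel for it.
- hook_root (a point): On the hook's axis where it leaves the post (hanger x = +65 mm, 155 mm above the table). The rod is 10 mm thick and springs down 1 mm per 4 N of load. Post top: 12 mm above the axis. The black rubber stop on the rod is 56 mm wide and reaches 15 mm above and 29 mm below the axis. Axes as the hanger's.
- hook_tip (a point): On the hook's axis at its free end (hanger x = -65 mm, 130 mm from the root), where it turns up: that end is 10 mm thick, round-topped, its top 13 mm above the axis. A template passes over it with its eye 9 to 17 mm above the axis (13 is best), then comes down to rest on the rod.
- rack: Wooden rack fixed to the table: base 190 (x) x 150 (y) x 12 mm, origin centre of its underside. Three slots at x = -56, 0, +56 mm, each 15 mm wide between dark fences 30 mm high, run along y; the templates stand on the base in them, in any order. Lift one at least 35 mm to clear the fences.
- staple_gun: Black pneumatic stapler standing on its magazine, 200 x 44 x 105 mm, loose; leave it alone.
- moulding: Offcut of wooden moulding with a round top, 100 x 55 x 58 mm, loose; leave it alone.
- staple_sticks: Staple sticks, two pale grey bars lying on one another, 100 x 22 x 23 mm, loose; leave it alone.
- tape_measure: Yellow tape measure, 62 x 40 x 62 mm, loose; leave it alone.
- glue: Glue bottle with an orange cap, 64 mm across and 170 mm tall, loose; leave it alone.

How it is judged:
On the way, in this order (a step that is already met when the one before it is completed fails the run):
1. the large template, on the hook, is pressed against the stop with more than 6 N for 0.2 s, before the other two are on it (x of large_eye in the frame of hanger between -0.008 and 0.045 m and y of large_eye in the frame of hanger between -0.005 and 0.005 m and z of large_eye in the frame of hook_root between -0.005 and 0.004 m and angle between large's own z axis and vertical below 0.14 rad and angle between the x axis of large and the x axis of hanger, either way round below 0.12 rad and distance between each of medium_eye, small_eye and hook_root above 0.15 m and contact force between large and hanger above 6 N), for 0.2 s.
2. the large template hangs on the hook, let go, and the other two are not yet on it (x of large_eye in the frame of hanger between -0.008 and 0.045 m and y of large_eye in the frame of hanger between -0.005 and 0.005 m and z of large_eye in the frame of hook_root between -0.005 and 0.004 m and angle between large's own z axis and vertical below 0.14 rad and angle between the x axis of large and the x axis of hanger, either way round below 0.12 rad and distance between each of medium_eye, small_eye and hook_root above 0.15 m and contact force between large and the fingers below 0.5 N), for 0.2 s.
3. the medium template is on the hook in front of the large one and is pressed against it with more than 5 N for 0.2 s; the small one is not yet on it (x of large_eye in the frame of hanger between -0.008 and 0.045 m and y of large_eye in the frame of hanger between -0.005 and 0.005 m and z of large_eye in the frame of hook_root between -0.005 and 0.004 m and angle between large's own z axis and vertical below 0.14 rad and angle between the x axis of large and the x axis of hanger, either way round below 0.12 rad and distance between large_eye and medium_eye below 0.0155 m and distance between small_eye and hook_root above 0.15 m and contact force between medium and large above 5 N), for 0.2 s.
4. the small template is on the hook in front and the whole set is pressed together with more than 5 N for 0.2 s (x of large_eye in the frame of hanger between -0.008 and 0.045 m and y of large_eye in the frame of hanger between -0.005 and 0.005 m and z of large_eye in the frame of hook_root between -0.005 and 0.004 m and angle between large's own z axis and vertical below 0.14 rad and angle between the x axis of large and the x axis of hanger, either way round below 0.12 rad and distance between large_eye and medium_eye below 0.0155 m and distance between medium_eye and small_eye below 0.0155 m and distance between large_eye and small_eye above 0.02 m and contact force between medium and large above 5 N and contact force between small and medium above 5 N), for 0.2 s.
At the end, for the whole second after the job is handed in: All three hang on the rod behind its upturned end, the large one against the stop, the medium next: eyes within 5 mm sideways, 4 mm above or 5 below the axis, upright within 0.14 rad, square within 0.12 rad, neighbouring eyes under 15.5 mm apart, large to small over 20 mm, all slower than 20 mm/s (x of large_eye in the frame of hanger between -0.008 and 0.045 m and y of large_eye in the frame of hanger between -0.005 and 0.005 m and z of large_eye in the frame of hook_root between -0.005 and 0.004 m and angle between each of large, medium, small's own z axis and vertical below 0.14 rad and angle between the x axis of each of large, medium, small and the x axis of hanger, either way round below 0.12 rad and x of medium_eye in the frame of hanger between -0.054 and 0.045 m and y of medium_eye in the frame of hanger between -0.005 and 0.005 m and z of medium_eye in the frame of hook_root between -0.005 and 0.004 m and x of small_eye in the frame of hanger between -0.054 and 0.045 m and y of small_eye in the frame of hanger between -0.005 and 0.005 m and z of small_eye in the frame of hook_root between -0.005 and 0.004 m and distance between large_eye and medium_eye below 0.0155 m and distance between medium_eye and small_eye below 0.0155 m and distance between large_eye and small_eye above 0.02 m and linear speed of each of large, medium, small below 0.02 m/s); the robot touches nothing.
It fails at once if the hanger (hook, collar or buffer) is loaded with more than 20 N (contact force between hanger and anything else above 20 N).
It fails at once if the stapler, moulding, staple sticks, tape measure or glue bottle is moved more than 15 mm (distance of any of staple_gun, moulding, staple_sticks, tape_measure, glue from where it was at the start of the episode above 0.015 m).
It also fails if it takes over 72 s, if anything falls off the work surface, if the arm or the gripper's body presses on something with over 40 N, if the wrist force passes 120 N, or if a joint passes its speed limit or range.

### The arm

A 6-joint arm with a two-finger parallel gripper is mounted at the origin on the work surface. World frame = base frame: x ahead of the robot, y to its left, z up, the work surface at z = 0. Lengths are in m, angles in rad, forces in N, time in s.
With the tool pointing down it reaches from about 0.275 to 0.85 m from the base axis. Payload 19 kg.
Tool frame: the origin (TCP) lies between the finger pads; the fingertips stand r.tip_reach ahead of it and the grasp point (between the pads) is the TCP (r.tip_reach is the distance from the TCP to the fingertips, in m); z points along the fingers, y is the direction in which the jaws open and shut (so a half turn about z gives the same grasp; the last joint's range is limited). The gripper opens to 85 mm and grips with 20 to 120 N. Pads are 22 mm wide; open, the fingers measure 114 mm over their backs; the gripper's body (76 mm by 85 mm) begins 54 mm behind the grasp point. The pads swing forward as they close: fully open they stand 13 mm farther back than shut.
Start: joints at [1.173, 0.15, 1.437, -0, 1.554, -0.134], TCP at [0.15, 0.555, 0.25] pointing down, gripper open.
Joint ranges: [-2.8, 2.8], [-0.68, 2.1], [0.12, 2.68], [-1.39, 4.53], [0.16, 2.79], [-2.81, 2.81]. Speed limits (rad/s): [1.89, 1.89, 2.22, 3.01, 3.01, 3.01].

### API

Orientations are given as a rotation vector (axis times angle).
In Python, from bench import monitor, vision, order, r gives the robot as it stands. The module is installed in compiled form; this text tells all that it offers.
- The arm moves only by the shell command python3 -m creep 'ROWS'. ROWS is a JSON object of lists of equal length, an entry for each row: "claw": the closure, from 0 (fully open) to 1 (shut); "slide": the shift along the tool's x, y, z in mm, a list of three; "turn": the turn about the tool's z in rad. In form: {"claw": [claw, ...], "slide": [[x, y, z], ...], "turn": [turn, ...]}. A call has 1 to 12 rows; each row is the pose to reach, as a shift and turn from the pose commanded when the call began, along the tool's axes at that moment; what a row does not reach only later rows make up. A row lasts 1/12 s, in which the tool goes at most 41.7 mm and 7.16 degrees, less where a joint would pass 70% of its speed; a pose out of reach is approached as far as the arm can. A call with a gripper value outside its range is refused whole. The fingers move at their own pace and stop on an object; the grip force is fixed at half the most. Time passes only in rows, so rows that repeat a pose let the fingers close. It gives the time, the measured TCP pose, the force and the opening at its end, in the units of the state.
- monitor.observe(): the state, without advancing time (a new reading comes with each control period).
- vision.read_camera(name): name is "scene" or "top" or "wrist"; returns (picture, depth): 400x640x3 uint8, red, green, blue; 400x640 float32, m along the optical axis (not along the pixel's ray), 0 where there is no reading.
- vision.calibration(name): a dict with "vfov" (degrees; the focal length in pixels is half the picture's height over the tangent of half this angle, whatever the lens; pixels are square), "cx", "cy" (the principal point, pixels), "extrinsics" (4x4, takes a point from world to camera coordinates); the wrist camera has in their place "T_tool_cam" (4x4, takes a point from camera to tool coordinates, whose origin is the TCP and whose axes are the flange's). Camera axes: x right, y down, z forward; pixel columns grow to the right and rows downward; lengths in m; the calibration is good to about 2 mm. A picture is of the moment at which its call begins: read the wrist's pose just before it. calibration takes no time and is no camera call.
- order.sign_off(): hands the job in, once; it reports no verdict.
The state is a dict: "t": time; "qpos": joint angles; "joint_velocities": joint speeds; "tau": joint torques, N m; "tool_pos": TCP position; "eef_rot": TCP orientation; "force": force on the tool from outside, world axes, zero at the start; "torque": the same for the moment, N m; "gripper_width": finger opening in m.
Only numpy, scipy, OpenCV 4.12 (cv2) and the standard library are available. Lean on these libraries where they do the work, as an engineer would, in place of code of your own. Each camera call takes 0.05 s, during which the arm holds its last target. There are 200 camera calls.

## Working session

There is one attempt and no reset: what is moved stays moved. The work goes in short steps, Python scripts to look and compute and a shell command to move; the robot and the scene stay as the last step left them, time stands still between calls to the robot, and variables do not carry over. Pictures are saved under pics/ and viewed, about 8 in all and at most 12, crops included, and the job is handed in when it is done.

```bash
mkdir -p pics
python3 - <<'E'
from bench import monitor, vision, r
import cv2,numpy as np
s=monitor.observe(); print({k:np.round(v,4).tolist() for k,v in s.items()}, r.tip_reach)
for n in ("scene","top"):
    p,d=vision.read_camera(n); cv2.imwrite(f"pics/{n}0.png",p[:,:,::-1]); np.savez(f"{n}0.npz",p=p,d=d)
    c=vision.calibration(n); print(n,c['vfov'],c['cx'],c['cy'],np.round(c['extrinsics'],4).tolist())
print(np.round(vision.calibration("wrist")['T_tool_cam'],4).tolist(),vision.calibration("wrist"))
E
```

```text
{'t': 0.0, 'qpos': [1.173, 0.151, 1.438, 0.0, 1.5538, -0.134], 'joint_velocities': [-0.0012, 0.0006, 0.0001, -0.0006, 0.0008, -0.0016], 'tau': [-0.0006, -71.3055, -57.0859, -0.0002, 0.0089, 0.0], 'tool_pos': [0.1499, 0.5549, 0.2497], 'eef_rot': [-0.4131, -3.114, 0.0017], 'force': [0.2796, 0.8903, -0.7723], 'torque': [-0.0054, -0.0441, 0.0036], 'gripper_width': 0.0856} 0.019
scene 46.96503012507085 325.3033078134762 200.97502967080075 [[0.5811, 0.8138, -0.002, -0.226], [0.5068, -0.3639, -0.7815, -0.2676], [-0.6367, 0.4531, -0.6239, 1.7969], [0.0, 0.0, 0.0, 1.0]]
top 54.479370622663126 319.81601154775177 204.05595169743646 [[-0.1217, -0.9926, 0.0033, -0.0621], [-0.9727, 0.1186, -0.1994, 0.6358], [0.1976, -0.0275, -0.9799, 0.8879], [0.0, 0.0, 0.0, 1.0]]
[[-0.0002, -0.9638, -0.2666, 0.0681], [1.0, -0.0003, 0.0003, 0.0009], [-0.0004, -0.2666, 0.9638, -0.1235], [0.0, 0.0, 0.0, 1.0]] {'vfov': 63.40778227418803, 'cx': 322.5640296877671, 'cy': 196.5026951254789, 'T_tool_cam': array([[-1.93419061e-04, -9.63795656e-01, -2.66641887e-01,
         6.81206316e-02],
       [ 9.99999900e-01, -2.94153431e-04,  3.37849235e-04,
         9.10492706e-04],
       [-4.04051251e-04, -2.66641795e-01,  9.63795616e-01,
        -1.23464772e-01],
       [ 0.00000000e+00,  0.00000000e+00,  0.00000000e+00,
         1.00000000e+00]])}
```

View pics/scene0.png

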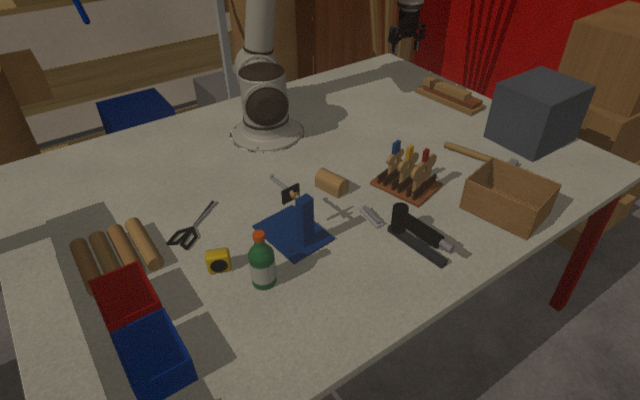

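View pics/top0.png

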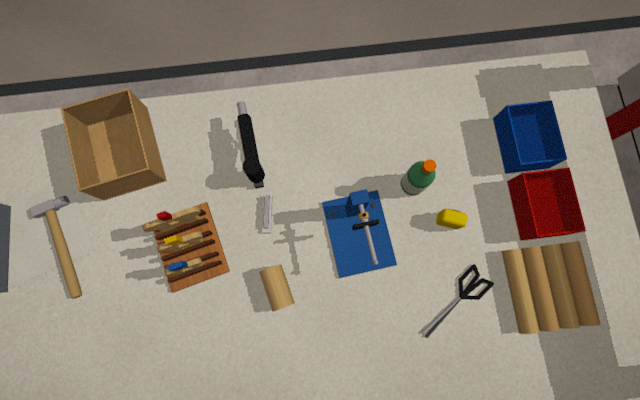

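Scene: the rack is at about (405,180), with the blue tab nearest the robot, then yellow, then red; the hanger is at (295,225) with its hook towards the robot. Top: tabs red (165,215), yellow (172,239), blue (178,266); hook root about (362,205), tip about (376,263).

```bash
cat > h.py <<'E'
import numpy as np, cv2
from bench import monitor, vision
from scipy.spatial.transform import Rotation as R
def T_tool(s):
    T=np.eye(4); T[:3,:3]=R.from_rotvec(s['eef_rot']).as_matrix(); T[:3,3]=s['tool_pos']; return T
class View:
    def __init__(s,name):
        st=monitor.observe(); c=vision.calibration(name); s.p,s.d=vision.read_camera(name)
        s.M=T_tool(st)@c['T_tool_cam'] if name=='wrist' else np.linalg.inv(c['extrinsics'])
        s.f=200/np.tan(np.radians(c['vfov']/2)); s.c=np.array([c['cx'],c['cy']])
    def ray(s,uv):
        v=np.append((np.asarray(uv,float)-s.c)/s.f,1); return s.M[:3,3],s.M[:3,:3]@v
    def plane(s,uv,z):
        o,v=s.ray(uv); return o+v*(z-o[2])/v[2]
    def depth(s,uv):
        o,v=s.ray(uv); return o+v*s.d[int(uv[1]),int(uv[0])]
    def cloud(s):
        v,u=np.mgrid[:400,:640]; P=np.dstack([(u-s.c[0])/s.f,(v-s.c[1])/s.f,np.ones_like(u)])*s.d[...,None]
        return P@s.M[:3,:3].T+s.M[:3,3]
    def proj(s,X):
        x=np.linalg.inv(s.M)@np.append(X,1); return x[:2]/x[2]*s.f+s.c
    def hsv(s): return cv2.cvtColor(s.p,cv2.COLOR_RGB2HSV)
    def save(s,n): cv2.imwrite(f'pics/{n}.png',s.p[:,:,::-1])
def tri(obs):  # [(view,uv)...]
    A=np.zeros((3,3));b=np.zeros(3)
    for w,uv in obs:
        o,v=w.ray(uv); v=v/np.linalg.norm(v); Q=np.eye(3)-np.outer(v,v); A+=Q;b+=Q@o
    X=np.linalg.solve(A,b); return X,[np.round(w.proj(X)-uv,1).tolist() for w,uv in obs]
E
python3 - <<'E'
from h import *
v=View('top'); np.set_printoptions(precision=3,suppress=True)
for n,uv in dict(red=(165,215),yel=(172,239),blu=(178,266),root=(362,203),tip=(376,263),rackc1=(208,205),rackc2=(228,272),rackc3=(176,290)).items(): print(n,v.depth(uv))
for n,z in(('root',.155),('tip',.155)): print(n,v.plane(dict(root=(362,203),tip=(376,263))[n],z))
E
```

```text
red [0.62  0.201 0.164]
yel [0.568 0.193 0.151]
blu [0.509 0.187 0.139]
root [ 0.595 -0.228  0.165]
tip [ 0.462 -0.239  0.167]
rackc1 [0.669 0.15  0.   ]
rackc2 [ 0.491  0.112 -0.004]
rackc3 [0.462 0.239 0.012]
root [ 0.596 -0.229  0.155]
tip [ 0.463 -0.24   0.155]
```

```bash
python3 -m creep '{"claw":[0,0,0,0,0,0,0,0,0,0,0,0],"slide":[[-455,-200,-50],[-455,-200,-50],[-455,-200,-50],[-455,-200,-50],[-455,-200,-50],[-455,-200,-50],[-455,-200,-50],[-455,-200,-50],[-455,-200,-50],[-455,-200,-50],[-455,-200,-50],[-455,-200,-50]],"turn":[-0.1,-0.2,-0.3,-0.4,-0.4,-0.4,-0.4,-0.4,-0.4,-0.4,-0.4,-0.4]}'
python3 -m creep '{"claw":[0,0],"slide":[[0,0,0],[0,0,0]],"turn":[0,0]}'
python3 - <<'E'
from h import *
v=View('wrist'); v.save('w1'); import pickle; pickle.dump(v,open('w1.pkl','wb')); print(monitor.observe()['tool_pos'],monitor.observe()['eef_rot'],monitor.observe()['force'])
E
```

```text
t: 1.15
tool_pos: [0.5378, 0.2421, 0.3003]
eef_rot: [0.214, -3.134, 0.0]
force: [1.2, 1.4, 0.3]
gripper_width: 0.0857
t: 1.32
tool_pos: [0.5378, 0.2422, 0.2995]
eef_rot: [0.209, -3.133, 0.001]
force: [-0.4, 0.9, 0.3]
gripper_width: 0.0855
[0.53672814 0.24335073 0.29967033] [ 2.11478316e-01 -3.13334821e+00  1.20057172e-04] [-1.17803644  0.15586534  0.61070625]
```

View pics/w1.png

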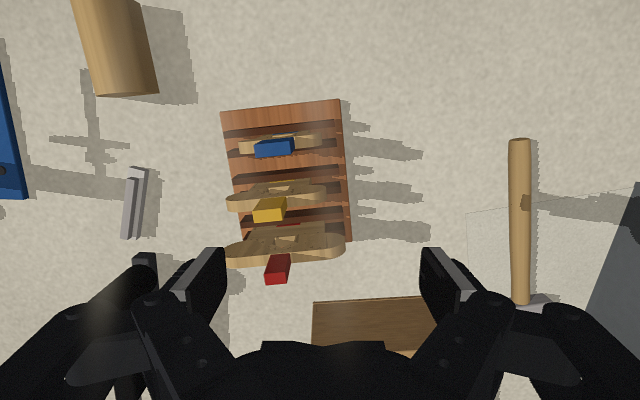

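Wrist view 1: blue tab top at about (274,148), yellow (269,211), red (276,276, near the gripper); the rack base spans (222,112) to (350,245) and is turned slightly relative to the tool. I'll take a second view from another place for triangulation.

```bash
python3 -m creep '{"claw":[0,0,0,0,0],"slide":[[60,-75,0],[60,-75,0],[60,-75,0],[60,-75,0],[60,-75,0]],"turn":[0,0,0,0,0]}'
cat > seg.py <<'E'
from h import *
RNG=dict(red=((170,12),110),yel=((18,32),110),blu=((100,122),110))
def tabs(v):
    H=v.hsv(); C=v.cloud(); out={}
    for n,((a,b),smin) in RNG.items():
        h=H[...,0]; m=((h>=a)|(h<=b)) if a>b else ((h>=a)&(h<=b))
        m&=(H[...,1]>smin)&(H[...,2]>50)&(C[...,2]>.09)&(C[...,2]<.19)
        m&=(C[...,0]<.7)&(C[...,1]>.1)&(C[...,1]<.3)
        if m.sum()<20: continue
        zt=np.percentile(C[...,2][m],95)   # top face only
        t=(m&(C[...,2]>zt-.004)).astype(np.uint8)
        k,l,st,_=cv2.connectedComponentsWithStats(t); i=1+st[1:,4].argmax()
        cn=max(cv2.findContours((l==i).astype(np.uint8),0,1)[0],key=cv2.contourArea)
        r=cv2.minAreaRect(cn); cor=cv2.boxPoints(r)
        out[n]=(np.array(r[0]),cor,zt)
    return out
E
python3 - <<'E'
from seg import *; import pickle
np.set_printoptions(precision=4,suppress=True)
v2=View('wrist'); pickle.dump(v2,open('w2.pkl','wb')); v1=pickle.load(open('w1.pkl','rb'))
im=v2.p[:,:,::-1].copy(); a,b=tabs(v1),tabs(v2)
for n in b:
    cv2.polylines(im,[b[n][1].astype(int)],True,(0,255,0),1)
    if n in a: print(n,'tri',*tri([(v1,a[n][0]),(v2,b[n][0])]),'depthz',a[n][2],b[n][2])
    for v,o in ((v1,a),(v2,b)):
        if n not in o: continue
        P=np.array([v.plane(c,o[n][2]) for c in o[n][1]]); e=[P[1]-P[0],P[2]-P[1]]; L=[np.linalg.norm(x) for x in e]; e=e[int(L[1]>L[0])]; e=e*np.sign(e[1])
        print('   ',P.mean(0),'dims',np.array(L),'yaw',np.arctan2(-e[0],e[1]))
cv2.imwrite('pics/w2.png',im)
E
```

```text
t: 1.78
tool_pos: [0.4865, 0.1619, 0.3008]
eef_rot: [-0.214, 3.133, 0.001]
force: [-0.4, 0.6, 0.3]
gripper_width: 0.0853
red tri [0.6219 0.2114 0.1624] [[-0.1, 0.2], [0.1, -0.2]] depthz 0.16446178439020537 0.16453022656706626
    [0.6206 0.2117 0.1645] dims [0.0195 0.0136] yaw 0.24263293710868158
    [0.6205 0.2109 0.1645] dims [0.0193 0.0145] yaw 0.2815107731655963
yel tri [0.5681 0.1977 0.1506] [[0.0, -0.0], [-0.0, 0.0]] depthz 0.15335023916351606 0.15287590545074067
    [0.5671 0.1981 0.1534] dims [0.026  0.0126] yaw 0.23675106455707537
    [0.5668 0.1974 0.1529] dims [0.0257 0.0139] yaw 0.23641475372081427
blu tri [0.5105 0.1958 0.1413] [[0.2, -0.3], [-0.2, 0.3]] depthz 0.14292524771674572 0.1427850219674515
    [0.5106 0.1959 0.1429] dims [0.0309 0.0117] yaw 0.242099704734871
    [0.5098 0.1958 0.1428] dims [0.0292 0.0128] yaw 0.2407892276325879
```

View pics/w2.png

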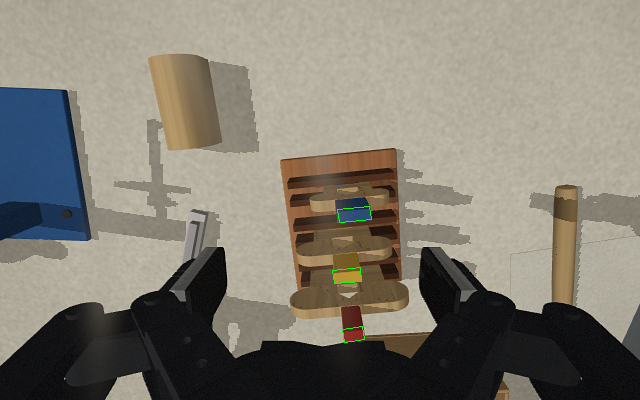

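Wrist view 2: tab tops outlined well, blue (354,214), yellow (347,276), red (354,335). Heights agree with the text to about 1 mm, and the rack yaw is 0.24. Next I'll measure the hook.

```bash
python3 -m creep '{"claw":[0,0,0,0,0,0,0,0,0,0,0],"slide":[[75,-355,0],[75,-355,0],[75,-355,0],[75,-355,0],[75,-355,0],[75,-355,0],[75,-355,0],[75,-355,0],[75,-355,0],[75,-355,0],[75,-355,0]],"turn":[0,0,0,0,0,0,0,0,0,0,0]}'
python3 - <<'E'
from h import *; import pickle
pickle.dump(View('wrist'),open('w3.pkl','wb'))
E
python3 -m creep '{"claw":[0,0,0,0],"slide":[[10,-80,0],[10,-80,0],[10,-80,0],[10,-80,0]],"turn":[0,0,0,0]}'
python3 - <<'E'
from h import *; import pickle
v4=View('wrist');pickle.dump(v4,open('w4.pkl','wb')); v3=pickle.load(open('w3.pkl','rb'))
im=np.hstack([v.p[:300,:,::-1][:, 60:580] for v in (v3,v4)]); im=np.vstack([v.p[30:330,:,::-1] for v in(v3,v4)])
cv2.imwrite('pics/w34.png',im)
E
```

```text
t: 2.75
tool_pos: [0.4617, -0.2011, 0.2996]
eef_rot: [0.212, -3.134, -0.001]
force: [0.3, 1.1, 0.6]
gripper_width: 0.0851
t: 3.13
tool_pos: [0.4628, -0.281, 0.2997]
eef_rot: [0.214, -3.134, -0.001]
force: [0.6, 0.3, 0.6]
gripper_width: 0.0854
```

View pics/w34.png

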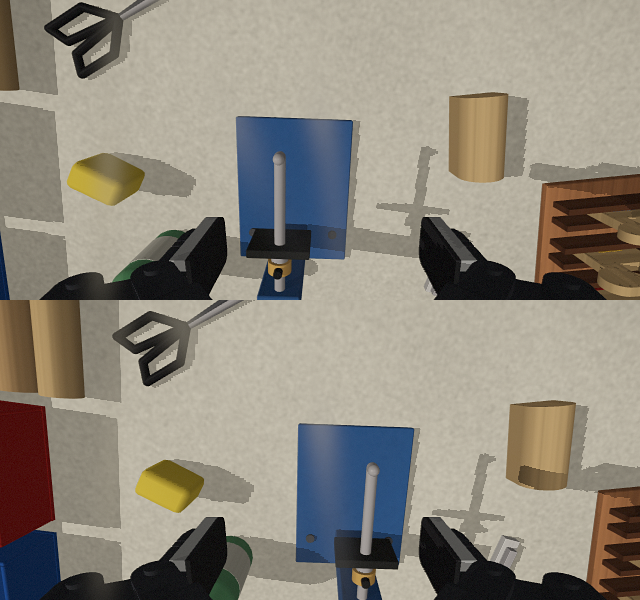

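v3 and v4: the rod is clearly visible, tip at (279,188) in v3 and (373,198) in v4. The stop's front top edge is near row 272 (v3) and 280 (v4). I'll fit the rod line in both views.

```bash
cat > rod.py <<'E'
from h import *; import pickle
np.set_printoptions(precision=4,suppress=True)
V=[pickle.load(open(f'w{i}.pkl','rb')) for i in (3,4)]
N=[];res=[]
for v,(u0,r0,r1) in zip(V,[(279,200,262),(370,208,268)]):
    S=v.hsv(); c=[]
    for y in range(r0,r1):
        xs=np.arange(u0-18,u0+19); m=S[y,xs,1]<70
        if 6<m.sum()<24: c.append((xs[m].min()/2+xs[m].max()/2,y,m.sum()))
    c=np.array(c); k=np.polyfit(c[:,1],c[:,0],1); e=c[:,0]-np.polyval(k,c[:,1])
    g=abs(e)<1.5; k=np.polyfit(c[g,1],c[g,0],1); print('rows',len(c),g.sum(),'rms',e[g].std(),'w',c[g,2].mean(),k)
    p=[np.polyval(k,y) for y in(r0,r1)]
    o,a=v.ray((p[0],r0)); _,b=v.ray((p[1],r1)); n=np.cross(a,b); N.append((n/np.linalg.norm(n),o))
(n1,o1),(n2,o2)=N; d=np.cross(n1,n2); d/=np.linalg.norm(d); d*=np.sign(d[0])
for x in (.463,.53,.596):
    print(np.linalg.solve([n1,n2,[1,0,0]],[n1@o1,n2@o2,x]))
print('dir',d,'yaw',np.arctan2(d[1],d[0]))
print('tip tri',tri([(V[0],(279,186)),(V[1],(373,196))]))
for v,uv in zip(V,[(279,188),(373,198)]): print(v.depth(uv),'tip@.168',v.plane(uv,.168),v.p[int(uv[1])-14:int(uv[1])+3:2,int(uv[0])].tolist())
# foot corners
for v in V:
    H=v.hsv(); m=((H[...,0]>100)&(H[...,0]<120)&(H[...,1]>140)).astype(np.uint8); m[275:]=0
    _,l,st,_=cv2.connectedComponentsWithStats(m); l=l==1+st[1:,4].argmax(); ys,xs=np.where(l)
    print('foot px',xs.min(),xs.max(),ys.min(),ys.max(),'front edge mid',v.plane((xs.mean(),ys.min()),.01))
    C=v.cloud(); q=l&(abs(C[...,2]-.01)<.006)
    rr=np.arange(160,240,4); L=[];Rr=[]
    for y in rr:
        x=np.where(q[y])[0]
        if len(x): L.append(v.plane((x.min(),y),.01)); Rr.append(v.plane((x.max(),y),.01))
    for E in(L,Rr):
        E=np.array(E); k=np.polyfit(E[:,0],E[:,1],1); print('  edge yaw',np.arctan(k[0]),'y at x=.53',np.polyval(k,.53))
E
python3 rod.py
```

```text
rows 59 59 rms 0.13205025673889254 w 11.372881355932204 [ -0.0119 281.9101]
rows 60 59 rms 0.3055959293389395 w 11.305084745762711 [ -0.0823 388.0554]
[ 0.463  -0.2366  0.1536]
[ 0.53   -0.2304  0.1558]
[ 0.596  -0.2244  0.1579]
dir [0.9953 0.0917 0.0317] yaw 0.09188438218313251
tip tri (array([ 0.4623, -0.2366,  0.1585]), [[0.1, -0.6], [-0.1, 0.5]])
[ 0.4623 -0.2356  0.1667] tip@.168 [ 0.462  -0.2355  0.168 ] [[45, 77, 121], [46, 80, 121], [46, 82, 122], [43, 80, 125], [82, 76, 73], [98, 93, 91], [120, 115, 113], [136, 131, 129], [140, 135, 132]]
[ 0.4618 -0.2377  0.1654] tip@.168 [ 0.4611 -0.2382  0.168 ] [[41, 75, 121], [44, 80, 122], [44, 79, 123], [43, 79, 123], [74, 77, 84], [82, 77, 76], [127, 124, 119], [146, 142, 138], [160, 155, 152]]
foot px 239 322 147 274 front edge mid [ 0.4497 -0.2526  0.01  ]
  edge yaw -0.340601056731678 y at x=.53 -0.2840381921975279
  edge yaw 0.3674009962807779 y at x=.53 -0.20277490047039548
foot px 343 413 155 274 front edge mid [ 0.4446 -0.2112  0.01  ]
  edge yaw 0.1377196828188429 y at x=.53 -0.24076035752950914
  edge yaw 0.09742004821393921 y at x=.53 -0.15649387831029354
```

The rod fit is good: yaw 0.092, z ≈ 0.155, y = -0.2366 at x = 0.463. Now to the large template at (0.621, 0.211), yaw 0.24.

```bash
python3 -m creep '{"claw":[0,0,0,0,0,0,0,0,0,0,0,0],"slide":[[-223,466,0],[-223,466,0],[-223,466,0],[-223,466,0],[-223,466,0],[-223,466,0],[-223,466,0],[-223,466,0],[-223,466,0],[-223,466,0],[-223,466,0],[-223,466,0]],"turn":[-0.05,-0.106,-0.106,-0.106,-0.106,-0.106,-0.106,-0.106,-0.106,-0.106,-0.106,-0.106]}'
python3 -m creep '{"claw":[0,0,0],"slide":[[0,0,0],[0,0,0],[0,0,0]],"turn":[0,0,0]}'
python3 - <<'E'
from h import *
s=monitor.observe(); T=T_tool(s); print(s['tool_pos'],np.arctan2(-T[0,1],T[1,1]))
for t in [(.621,.211,.149)]: print('slide mm',(T[:3,:3].T@(np.array(t)-s['tool_pos']))*1000)
import pickle
for i,uv in((3,(279,261)),(4,(366,268))): v=pickle.load(open(f'w{i}.pkl','rb')); print('stop bottom edge',v.plane(uv,.126),v.plane((uv[0],uv[1]+25),.17))
E
```

```text
t: 4.18
tool_pos: [0.6136, 0.1995, 0.3008]
eef_rot: [-0.384, 3.117, 0.0]
force: [0.5, -0.8, 1.3]
gripper_width: 0.0855
t: 4.43
tool_pos: [0.6138, 0.1964, 0.3003]
eef_rot: [0.383, -3.118, 0.0]
force: [-0.8, 0.6, 0.3]
gripper_width: 0.0858
[0.61376888 0.19638888 0.30033457] 0.24460358208342203
slide mm [-10.58429599  12.44891632 151.33051252]
stop bottom edge [ 0.54846864 -0.2323017   0.126     ] [ 0.5496737  -0.22650781  0.17      ]
stop bottom edge [ 0.54548435 -0.2238506   0.126     ] [ 0.54737726 -0.22935095  0.17      ]
```

```bash
python3 -m creep '{"claw":[0,0,0,0,0,0,0,1,1,1,1,1],"slide":[[-10.5,12.5,0],[-10.5,12.5,40],[-10.5,12.5,80],[-10.5,12.5,120],[-10.5,12.5,140],[-10.5,12.5,151],[-10.5,12.5,151],[-10.5,12.5,151],[-10.5,12.5,151],[-10.5,12.5,151],[-10.5,12.5,151],[-10.5,12.5,151]],"turn":[0,0,0,0,0,0,0,0,0,0,0,0]}'
python3 -m creep '{"claw":[1,1,1,1],"slide":[[0,0,0],[0,0,0],[0,0,0],[0,0,0]],"turn":[0,0,0,0]}'
python3 - <<'E'
from h import *
v=View('wrist'); v.save('g1'); s=monitor.observe(); print(s['tool_pos'],s['force'],s['gripper_width'])
E
```

```text
t: 5.43
tool_pos: [0.6222, 0.2097, 0.1501]
eef_rot: [-0.379, 3.117, -0.0]
force: [-0.1, -0.0, -0.2]
gripper_width: 0.0258
t: 5.77
tool_pos: [0.6222, 0.2098, 0.15]
eef_rot: [-0.38, 3.117, 0.0]
force: [-0.6, 2.0, 6.1]
gripper_width: 0.0191
[0.62215188 0.20983116 0.15003091] [-0.5014203   1.87137612  5.52947141] 0.019279578032072725
```

View pics/g1.png

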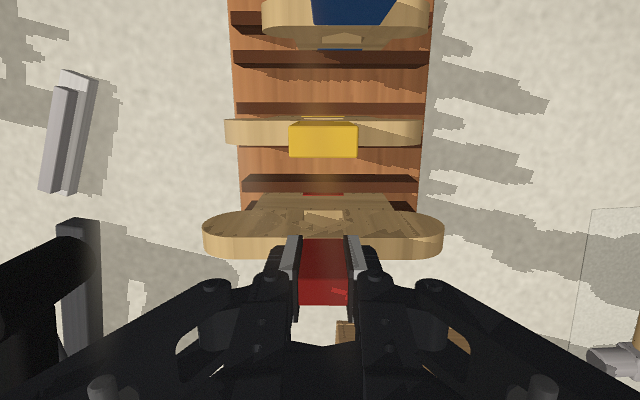

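g1: the red tab is between the pads (cols 300-348, rows 240-305). The plate ears run from col 203 to 445, so the template is centred to about 1 mm. Lift and carry.

```bash
python3 -m creep '{"claw":[1,1,1,1,1,1,1],"slide":[[0,0,-15],[0,0,-40],[0,0,-80],[0,0,-120],[0,0,-160],[0,0,-180],[0,0,-180]],"turn":[0,0,0,0,0,0,0]}'
python3 -m creep '{"claw":[1,1,1,1,1,1,1,1,1,1,1,1],"slide":[[305,-389,0],[305,-389,0],[305,-389,0],[305,-389,0],[305,-389,0],[305,-389,0],[305,-389,0],[305,-389,0],[305,-389,0],[305,-389,0],[305,-389,0],[305,-389,0]],"turn":[0.05,0.1,0.15,0.15,0.15,0.15,0.15,0.15,0.15,0.15,0.15,0.15]}'
python3 -m creep '{"claw":[1,1,1],"slide":[[0,0,0],[0,0,0],[0,0,0]],"turn":[0,0,0]}'
cat > go.py <<'E'
from h import *; import sys
# hanger-frame targets: hx (mm), z TCP (m); rod line with -0.8 mm bias
s=monitor.observe(); T=T_tool(s); d=np.array([np.cos(.092),np.sin(.092)]); o=np.array([.463,-.2374])+d*.065
p=s['tool_pos']; q=p[:2]-o; print('hx %.1f hy %.1f z %.1f mm'%(q@d*1e3,q@[-d[1],d[0]]*1e3,p[2]*1e3),'yaw %.3f'%np.arctan2(-T[0,1],T[1,1]),'F',np.round(s['force'],1),'Fh %.1f'%(s['force'][:2]@d),'w %.4f'%s['gripper_width'],'t',s['t'])
for a in sys.argv[1:]:
    hx,z=map(float,a.split(',')); t=np.append(o+d*hx/1e3,z/1e3); print(a,'slide',np.round(T[:3,:3].T@(t-p)*1e3,1))
E
python3 go.py -105,330 -100,215.5
```

```text
t: 6.4
tool_pos: [0.6226, 0.2098, 0.3349]
eef_rot: [-0.379, 3.111, 0.001]
force: [0.5, -1.0, -2.2]
gripper_width: 0.0188
t: 7.4
tool_pos: [0.4174, -0.243, 0.3284]
eef_rot: [0.144, -3.137, -0.0]
force: [0.9, -0.9, -2.6]
gripper_width: 0.0189
t: 7.65
tool_pos: [0.419, -0.241, 0.3286]
eef_rot: [0.144, -3.138, -0.001]
force: [0.0, 0.7, -1.8]
gripper_width: 0.0192
hx -109.1 hy 0.5 z 328.6 mm yaw 0.092 F [ 0.   0.7 -1.8] Fh 0.1 w 0.0192 t 7.65
-105,330 slide [-4.1 -0.5 -1.4]
-100,215.5 slide [ -9.2  -0.6 113.1]
```

```bash
python3 -m creep '{"claw":[1,1,1,1,1,1],"slide":[[-9,-0.5,35],[-9,-0.5,75],[-9,-0.5,105],[-9,-0.5,113],[-9,-0.5,113],[-9,-0.5,113]],"turn":[0,0,0,0,0,0]}'
python3 go.py -80,215.5
python3 -m creep '{"claw":[1,1,1,1,1,1],"slide":[[-5,0,0],[-10,0,0],[-15,0,0],[-20,0,0],[-23,0,0],[-23,0,0]],"turn":[0,0,0,0,0,0]}'
python3 go.py -45,215.5
```

```text
t: 8.15
tool_pos: [0.4288, -0.2405, 0.2177]
eef_rot: [-0.147, 3.137, -0.001]
force: [0.5, -0.8, -1.9]
gripper_width: 0.0184
hx -99.4 hy 0.1 z 217.7 mm yaw 0.093 F [ 0.5 -0.8 -1.9] Fh 0.5 w 0.0184 t 8.15
-80,215.5 slide [-19.4  -0.1   2.2]
t: 8.65
tool_pos: [0.4517, -0.2387, 0.2164]
eef_rot: [-0.145, 3.138, -0.0]
force: [-0.3, -0.4, -2.7]
gripper_width: 0.0192
hx -76.4 hy -0.2 z 216.4 mm yaw 0.093 F [-0.3 -0.4 -2.7] Fh -0.3 w 0.0192 t 8.65
-45,215.5 slide [-31.4   0.2   0.9]
```

Run:
```python
from h import *
v=View('wrist'); t=View('top'); w=t.p[150:310,300:460][:,:,::-1]
im=np.hstack([v.p[100:400,150:500,::-1],cv2.resize(w,(300,300))]); cv2.imwrite('pics/h1.png',im)
```

```text
(no output)
```

View pics/h1.png

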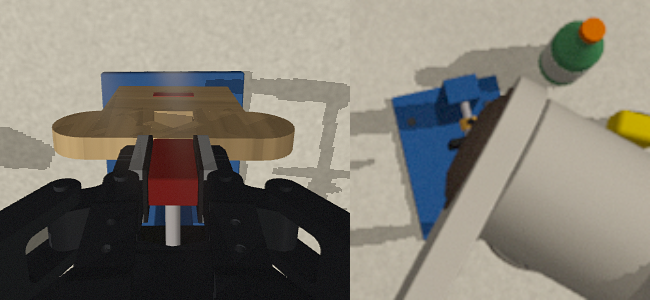

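h1: the rod appears behind the tab (cols 165-180 in the crop), centred on the red tab (149-198), so the lateral alignment is right. Pass over the tip.

```bash
python3 -m creep '{"claw":[1,1,1,1,1,1,1,1],"slide":[[-5,0,1],[-10,0,1],[-15,0,1],[-20,0,1],[-25,0,1],[-31,0,1],[-31,0,1],[-31,0,1]],"turn":[0,0,0,0,0,0,0,0]}'
python3 go.py -45,204
python3 -m creep '{"claw":[1,1,1,1,1,1],"slide":[[-2,0,3],[-5,0,6],[-8,0,9],[-10,0,11],[-10,0,11],[-10,0,11]],"turn":[0,0,0,0,0,0]}'
python3 go.py 0,203
```

```text
t: 9.42
tool_pos: [0.4821, -0.2358, 0.2151]
eef_rot: [0.145, -3.138, -0.0]
force: [-0.5, -0.7, -2.2]
gripper_width: 0.019
hx -45.8 hy -0.1 z 215.1 mm yaw 0.093 F [-0.5 -0.7 -2.2] Fh -0.6 w 0.0190 t 9.4167
-45,204 slide [-0.8  0.1 11.1]
t: 9.92
tool_pos: [0.4918, -0.2349, 0.204]
eef_rot: [0.145, -3.138, -0.0]
force: [0.1, -0.7, -2.0]
gripper_width: 0.0194
hx -36.0 hy -0.2 z 204.0 mm yaw 0.092 F [ 0.1 -0.7 -2. ] Fh 0.0 w 0.0194 t 9.9167
0,203 slide [-36.    0.1   1. ]
```

```bash
python3 -m creep '{"claw":[1,1,1,1,1,1,1],"slide":[[-7,0,0],[-14,0,0],[-21,0,0],[-28,0,0],[-36,0,0],[-36,0,0],[-36,0,0]],"turn":[0,0,0,0,0,0,0]}'
python3 go.py
python3 -m creep '{"claw":[1,1,1,1,1],"slide":[[-2,0,0],[-4,0,0],[-6,0,0],[-6,0,0],[-6,0,0]],"turn":[0,0,0,0,0]}'
python3 go.py
```

```text
t: 10.5
tool_pos: [0.528, -0.2315, 0.2039]
eef_rot: [0.146, -3.138, -0.0]
force: [-0.5, 0.3, -2.9]
gripper_width: 0.0191
hx 0.3 hy -0.1 z 203.9 mm yaw 0.093 F [-0.5  0.3 -2.9] Fh -0.4 w 0.0191 t 10.5
t: 10.92
tool_pos: [0.5336, -0.2311, 0.2043]
eef_rot: [0.145, -3.138, 0.0]
force: [-0.1, 0.9, -2.3]
gripper_width: 0.019
hx 5.9 hy -0.2 z 204.3 mm yaw 0.092 F [-0.1  0.9 -2.3] Fh -0.0 w 0.0190 t 10.9167
```

```bash
python3 -m creep '{"claw":[1,1,1],"slide":[[0,0,1],[0,0,2],[0,0,2]],"turn":[0,0,0]}'
python3 go.py
python3 -m creep '{"claw":[1,1,1,1,1],"slide":[[-2,0,0],[-4,0,0],[-5,0,0],[-5,0,0],[-5,0,0]],"turn":[0,0,0,0,0]}'
python3 go.py
```

```text
t: 11.17
tool_pos: [0.5335, -0.2311, 0.202]
eef_rot: [0.145, -3.138, -0.0]
force: [-0.4, 0.0, -2.5]
gripper_width: 0.0192
hx 5.8 hy -0.2 z 202.0 mm yaw 0.092 F [-0.4  0.  -2.5] Fh -0.3 w 0.0192 t 11.1667
t: 11.58
tool_pos: [0.5386, -0.2306, 0.2022]
eef_rot: [0.145, -3.138, 0.0]
force: [-0.3, 0.1, -0.8]
gripper_width: 0.019
hx 10.9 hy -0.2 z 202.2 mm yaw 0.092 F [-0.3  0.1 -0.8] Fh -0.3 w 0.0190 t 11.5833
```

```bash
python3 -m creep '{"claw":[1,1,1,1],"slide":[[-1,0,0.5],[-2,0,0.5],[-3,0,0.5],[-3,0,0.5]],"turn":[0,0,0,0]}'
python3 go.py
python3 -m creep '{"claw":[1,1,1,1],"slide":[[-1,0,0],[-2,0,0],[-2,0,0],[-2,0,0]],"turn":[0,0,0,0]}'
python3 go.py
```

```text
t: 11.92
tool_pos: [0.5413, -0.2304, 0.2017]
eef_rot: [0.145, -3.137, 0.0]
force: [-6.0, -0.6, -0.0]
gripper_width: 0.019
hx 13.7 hy -0.2 z 201.7 mm yaw 0.092 F [-6.  -0.6 -0. ] Fh -6.1 w 0.0190 t 11.9167
t: 12.25
tool_pos: [0.5429, -0.2302, 0.2016]
eef_rot: [0.144, -3.136, -0.0]
force: [-9.3, -0.2, 0.5]
gripper_width: 0.019
hx 15.3 hy -0.2 z 201.6 mm yaw 0.092 F [-9.3 -0.2  0.5] Fh -9.3 w 0.0190 t 12.25
```

```bash
python3 -m creep '{"claw":[1,1,1,1,1],"slide":[[0,0,0],[0,0,0],[0,0,0],[0,0,0],[0,0,0]],"turn":[0,0,0,0,0]}'
python3 go.py
python3 -m creep '{"claw":[1,1,1,0.7,0.4,0,0,0,0],"slide":[[1,0,0],[3,0,0],[3,0,0],[3,0,0],[3,0,0],[3,0,0],[3,0,0],[3,0,0],[3,0,0]],"turn":[0,0,0,0,0,0,0,0,0]}'
python3 go.py
```

```text
t: 12.67
tool_pos: [0.5429, -0.2303, 0.2016]
eef_rot: [0.144, -3.136, -0.0]
force: [-9.0, -0.7, 0.1]
gripper_width: 0.019
hx 15.2 hy -0.2 z 201.6 mm yaw 0.092 F [-9.  -0.7  0.1] Fh -9.0 w 0.0190 t 12.6667
t: 13.42
tool_pos: [0.5407, -0.2304, 0.2018]
eef_rot: [-0.145, 3.138, -0.0]
force: [-0.3, 1.4, 0.2]
gripper_width: 0.084
hx 13.0 hy -0.2 z 201.8 mm yaw 0.092 F [-0.3  1.4  0.2] Fh -0.1 w 0.0840 t 13.4167
```

```bash
python3 -m creep '{"claw":[0,0,0,0,0,0],"slide":[[0,0,-20],[0,0,-60],[30,0,-100],[60,0,-110],[60,0,-110],[60,0,-110]],"turn":[0,0,0,0,0,0]}'
python3 go.py
python3 - <<'E'
from h import *
v=View('wrist'); im=v.p[120:400,150:500,::-1]; cv2.imwrite('pics/h2.png',im)
s=monitor.observe(); T=T_tool(s); t=np.array([.567,.197,.30]); print('to medium',T[:3,:3].T@(t-s['tool_pos'])*1e3)
E
```

```text
t: 13.92
tool_pos: [0.4803, -0.2363, 0.3134]
eef_rot: [-0.143, 3.136, -0.003]
force: [1.2, -1.0, -0.8]
gripper_width: 0.0853
hx -47.7 hy -0.5 z 313.4 mm yaw 0.091 F [ 1.2 -1.  -0.8] Fh 1.1 w 0.0853 t 13.9167
to medium [-125.3841383   423.41838983   11.86081818]
```

View pics/h2.png

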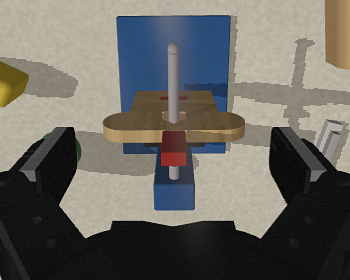

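h2: the large one hangs square on the rod, red tab centred over it at (173,150) in the crop. Now the medium.

```bash
python3 -m creep '{"claw":[0,0,0,0,0,0,0,0,0,0,0,0],"slide":[[-125.5,423.5,10],[-125.5,423.5,10],[-125.5,423.5,10],[-125.5,423.5,10],[-125.5,423.5,10],[-125.5,423.5,10],[-125.5,423.5,10],[-125.5,423.5,10],[-125.5,423.5,10],[-125.5,423.5,10],[-125.5,423.5,10],[-125.5,423.5,10]],"turn":[-0.05,-0.1,-0.15,-0.15,-0.15,-0.15,-0.15,-0.15,-0.15,-0.15,-0.15,-0.15]}'
python3 -m creep '{"claw":[0,0],"slide":[[0,0,0],[0,0,0]],"turn":[0,0]}'
python3 - <<'E'
from h import *
s=monitor.observe(); T=T_tool(s); t=np.array([.567,.197,.139]); print('to medium',T[:3,:3].T@(t-s['tool_pos'])*1e3,np.arctan2(-T[0,1],T[1,1]))
E
```

```text
t: 14.97
tool_pos: [0.5672, 0.2025, 0.2991]
eef_rot: [0.386, -3.114, -0.001]
force: [-0.0, -0.5, -0.5]
gripper_width: 0.0851
t: 15.13
tool_pos: [0.5669, 0.1974, 0.3005]
eef_rot: [0.38, -3.117, 0.001]
force: [0.0, 0.1, -0.0]
gripper_width: 0.0857
to medium [ -0.29824     -0.35069988 161.46879577] 0.24277571761941277
```

```bash
python3 -m creep '{"claw":[0,0,0,0,0,0,1,1,1,1,1,1],"slide":[[0,0,40],[0,0,80],[0,0,120],[0,0,150],[0,0,161],[0,0,161],[0,0,161],[0,0,161],[0,0,161],[0,0,161],[0,0,161],[0,0,161]],"turn":[0,0,0,0,0,0,0,0,0,0,0,0]}'
python3 -m creep '{"claw":[1,1,1],"slide":[[0,0,0],[0,0,0],[0,0,0]],"turn":[0,0,0]}'
python3 -m creep '{"claw":[1,1,1,1,1,1,1],"slide":[[0,0,-15],[0,0,-40],[0,0,-80],[0,0,-120],[0,0,-160],[0,0,-190],[0,0,-190]],"turn":[0,0,0,0,0,0,0]}'
python3 go.py -107,328
```

```text
t: 16.13
tool_pos: [0.5674, 0.1972, 0.1419]
eef_rot: [-0.379, 3.117, -0.0]
force: [0.5, -0.4, 7.8]
gripper_width: 0.0248
t: 16.38
tool_pos: [0.5674, 0.1972, 0.1419]
eef_rot: [-0.379, 3.117, -0.0]
force: [-0.2, -1.4, 7.4]
gripper_width: 0.0251
t: 16.97
tool_pos: [0.5676, 0.1975, 0.338]
eef_rot: [-0.379, 3.109, 0.001]
force: [1.1, 0.4, -1.5]
gripper_width: 0.025
hx 79.2 hy 423.5 z 338.0 mm yaw 0.242 F [ 1.1  0.4 -1.5] Fh 1.2 w 0.0250 t 16.9667
-107,328 slide [ 247.6 -390.8    7.9]
```

```bash
python3 -m creep '{"claw":[1,1,1,1,1,1,1,1,1,1,1,1],"slide":[[247,-391,0],[247,-391,0],[247,-391,0],[247,-391,0],[247,-391,0],[247,-391,0],[247,-391,0],[247,-391,0],[247,-391,0],[247,-391,0],[247,-391,0],[247,-391,0]],"turn":[0.05,0.1,0.15,0.15,0.15,0.15,0.15,0.15,0.15,0.15,0.15,0.15]}'
python3 -m creep '{"claw":[1,1,1],"slide":[[0,0,0],[0,0,0],[0,0,0]],"turn":[0,0,0]}'
python3 go.py -100,218
```

```text
t: 17.97
tool_pos: [0.4186, -0.2465, 0.3303]
eef_rot: [0.138, -3.137, 0.002]
force: [0.1, 0.8, -1.5]
gripper_width: 0.0249
t: 18.22
tool_pos: [0.4212, -0.2405, 0.3308]
eef_rot: [-0.146, 3.138, 0.0]
force: [-0.2, -0.6, -2.2]
gripper_width: 0.0247
hx -106.9 hy 0.7 z 330.8 mm yaw 0.093 F [-0.2 -0.6 -2.2] Fh -0.2 w 0.0247 t 18.2167
-100,218 slide [ -6.9  -0.7 112.8]
```

```bash
python3 -m creep '{"claw":[1,1,1,1,1,1],"slide":[[-7,-0.7,35],[-7,-0.7,75],[-7,-0.7,105],[-7,-0.7,113],[-7,-0.7,113],[-7,-0.7,113]],"turn":[0,0,0,0,0,0]}'
python3 -m creep '{"claw":[1,1,1,1,1,1],"slide":[[-5,0,0],[-10,0,0],[-15,0,0],[-20,0,0],[-23,0,0],[-23,0,0]],"turn":[0,0,0,0,0,0]}'
python3 go.py -45,217
python3 - <<'E'
from h import *
v=View('wrist'); cv2.imwrite('pics/h3.png',v.p[100:400,150:500,::-1])
E
```

```text
t: 18.72
tool_pos: [0.4286, -0.2412, 0.2194]
eef_rot: [-0.147, 3.137, -0.001]
force: [-0.4, 0.3, -0.1]
gripper_width: 0.0249
t: 19.22
tool_pos: [0.4514, -0.2394, 0.2178]
eef_rot: [-0.145, 3.138, -0.0]
force: [0.3, 0.3, -0.4]
gripper_width: 0.0247
hx -76.7 hy -0.9 z 217.8 mm yaw 0.093 F [ 0.3  0.3 -0.4] Fh 0.3 w 0.0247 t 19.2167
-45,217 slide [-31.7   0.9   0.8]
```

View pics/h3.png

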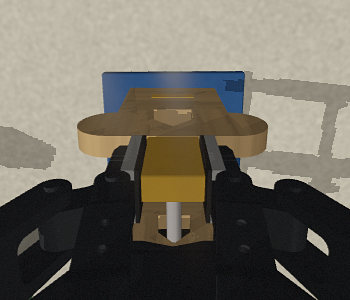

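h3: the yellow tab (141-205) is centred on the rod (166-182). Go over the tip, with a 0.7 mm sideways correction.

```bash
python3 -m creep '{"claw":[1,1,1,1,1,1,1,1],"slide":[[-5,0.7,0],[-10,0.7,0],[-15,0.7,0],[-20,0.7,0],[-25,0.7,0],[-31,0.7,0],[-31,0.7,0],[-31,0.7,0]],"turn":[0,0,0,0,0,0,0,0]}'
python3 go.py -45,204
python3 -m creep '{"claw":[1,1,1,1,1,1],"slide":[[-2,0,3],[-5,0,6],[-8,0,9],[-10,0,10],[-10,0,10],[-10,0,10]],"turn":[0,0,0,0,0,0]}'
python3 go.py
```

```text
t: 19.93
tool_pos: [0.4818, -0.2358, 0.2176]
eef_rot: [0.145, -3.138, -0.0]
force: [0.3, 0.1, -2.1]
gripper_width: 0.0251
hx -46.1 hy -0.2 z 217.6 mm yaw 0.093 F [ 0.3  0.1 -2.1] Fh 0.3 w 0.0251 t 19.9333
-45,204 slide [-1.1  0.2 13.6]
t: 20.43
tool_pos: [0.4916, -0.235, 0.2076]
eef_rot: [0.145, -3.138, -0.0]
force: [-0.2, -0.2, -2.3]
gripper_width: 0.025
hx -36.3 hy -0.2 z 207.6 mm yaw 0.092 F [-0.2 -0.2 -2.3] Fh -0.3 w 0.0250 t 20.4333
```

```bash
python3 -m creep '{"claw":[1,1,1,1,1,1,1],"slide":[[-7,0,0],[-14,0,0],[-21,0,0],[-27,0,0],[-31,0,0],[-31,0,0],[-31,0,0]],"turn":[0,0,0,0,0,0,0]}'
python3 go.py
python3 -m creep '{"claw":[1,1,1,1],"slide":[[0,0,1],[0,0,2],[0,0,2.5],[0,0,2.5]],"turn":[0,0,0,0]}'
python3 go.py
```

```text
t: 21.02
tool_pos: [0.5226, -0.2321, 0.2076]
eef_rot: [0.145, -3.138, -0.0]
force: [-0.4, 1.6, -2.1]
gripper_width: 0.0251
hx -5.2 hy -0.1 z 207.6 mm yaw 0.093 F [-0.4  1.6 -2.1] Fh -0.2 w 0.0251 t 21.0167
t: 21.35
tool_pos: [0.5222, -0.2322, 0.2052]
eef_rot: [0.144, -3.138, 0.0]
force: [-0.2, 0.1, -1.0]
gripper_width: 0.0251
hx -5.6 hy -0.3 z 205.2 mm yaw 0.092 F [-0.2  0.1 -1. ] Fh -0.2 w 0.0251 t 21.35
```

```bash
python3 -m creep '{"claw":[1,1,1,1,1],"slide":[[-2,0,0.6],[-4,0,0.6],[-6,0,0.6],[-6,0,0.6],[-6,0,0.6]],"turn":[0,0,0,0,0]}'
python3 go.py
python3 -m creep '{"claw":[1,1,1],"slide":[[-1,0,0],[-2,0,0],[-2,0,0]],"turn":[0,0,0]}'
python3 go.py
```

```text
t: 21.77
tool_pos: [0.5283, -0.2316, 0.2046]
eef_rot: [0.145, -3.138, 0.0]
force: [-2.4, 0.7, -1.5]
gripper_width: 0.0252
hx 0.6 hy -0.2 z 204.6 mm yaw 0.092 F [-2.4  0.7 -1.5] Fh -2.3 w 0.0252 t 21.7667
t: 22.02
tool_pos: [0.5299, -0.2314, 0.2045]
eef_rot: [0.145, -3.137, -0.0]
force: [-7.6, -0.2, -0.3]
gripper_width: 0.0251
hx 2.2 hy -0.2 z 204.5 mm yaw 0.092 F [-7.6 -0.2 -0.3] Fh -7.6 w 0.0251 t 22.0167
```

```bash
python3 -m creep '{"claw":[1,1,1,1,1,1],"slide":[[-1,0,0],[-1,0,0],[-1,0,0],[-1,0,0],[-1,0,0],[-1,0,0]],"turn":[0,0,0,0,0,0]}'
python3 go.py
python3 -m creep '{"claw":[1,1,1,0.7,0.4,0,0,0,0],"slide":[[1,0,0],[3,0,0.3],[3,0,0.3],[3,0,0.3],[3,0,0.3],[3,0,0.3],[3,0,0.3],[3,0,0.3],[3,0,0.3]],"turn":[0,0,0,0,0,0,0,0,0]}'
python3 go.py
python3 -m creep '{"claw":[0,0,0,0,0,0],"slide":[[0,0,-20],[0,0,-60],[30,0,-100],[48,0,-107],[48,0,-107],[48,0,-107]],"turn":[0,0,0,0,0,0]}'
python3 - <<'E'
from h import *
v=View('wrist'); im=v.p[120:400,150:500,::-1]; cv2.imwrite('pics/h4.png',im)
s=monitor.observe(); T=T_tool(s); t=np.array([.5102,.195,.30]); print('to small',T[:3,:3].T@(t-s['tool_pos'])*1e3)
E
```

```text
t: 22.52
tool_pos: [0.5307, -0.2314, 0.2045]
eef_rot: [0.145, -3.136, -0.0]
force: [-9.2, -1.1, -0.2]
gripper_width: 0.025
hx 2.9 hy -0.2 z 204.5 mm yaw 0.092 F [-9.2 -1.1 -0.2] Fh -9.3 w 0.0250 t 22.5167
t: 23.27
tool_pos: [0.5285, -0.2316, 0.2044]
eef_rot: [-0.145, 3.138, -0.0]
force: [-0.2, 0.6, 0.0]
gripper_width: 0.0838
hx 0.8 hy -0.3 z 204.4 mm yaw 0.092 F [-0.2  0.6  0. ] Fh -0.1 w 0.0838 t 23.2667
t: 23.77
tool_pos: [0.4803, -0.2363, 0.3126]
eef_rot: [-0.143, 3.136, -0.002]
force: [1.3, 0.1, -0.7]
gripper_width: 0.0858
to small [-68.93455744 426.54379747  11.23071858]
```

View pics/h4.png

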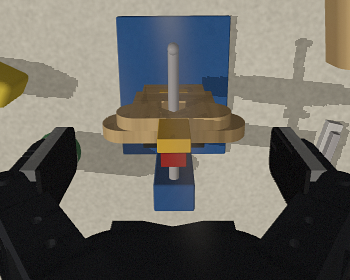

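h4: medium and large hang face to face and square, yellow (173,140) in front of red (173,160). Now the small one.

```bash
python3 -m creep '{"claw":[0,0,0,0,0,0,0,0,0,0,0,0],"slide":[[-69,426.5,10],[-69,426.5,10],[-69,426.5,10],[-69,426.5,10],[-69,426.5,10],[-69,426.5,10],[-69,426.5,10],[-69,426.5,10],[-69,426.5,10],[-69,426.5,10],[-69,426.5,10],[-69,426.5,10]],"turn":[-0.05,-0.1,-0.15,-0.15,-0.15,-0.15,-0.15,-0.15,-0.15,-0.15,-0.15,-0.15]}'
python3 -m creep '{"claw":[0,0],"slide":[[0,0,0],[0,0,0]],"turn":[0,0]}'
python3 - <<'E'
from h import *
s=monitor.observe(); T=T_tool(s); t=np.array([.5102,.195,.128]); print('to small',T[:3,:3].T@(t-s['tool_pos'])*1e3,np.arctan2(-T[0,1],T[1,1]))
E
```

```text
t: 24.82
tool_pos: [0.5098, 0.199, 0.2993]
eef_rot: [0.386, -3.115, -0.001]
force: [0.1, -0.9, -1.4]
gripper_width: 0.0854
t: 24.98
tool_pos: [0.5101, 0.1948, 0.3004]
eef_rot: [0.38, -3.117, 0.001]
force: [-0.3, -0.1, -0.1]
gripper_width: 0.0857
to small [ -0.39621034   0.23906744 172.38117876] 0.24239013002213144
```

```bash
python3 -m creep '{"claw":[0,0,0,0,0,0,1,1,1,1,1,1],"slide":[[0,0,40],[0,0,80],[0,0,120],[0,0,160],[0,0,174],[0,0,174],[0,0,174],[0,0,174],[0,0,174],[0,0,174],[0,0,174],[0,0,174]],"turn":[0,0,0,0,0,0,0,0,0,0,0,0]}'
python3 -m creep '{"claw":[1,1],"slide":[[0,0,0],[0,0,0]],"turn":[0,0]}'
python3 -m creep '{"claw":[1,1,1,1,1,1,1],"slide":[[0,0,-15],[0,0,-40],[0,0,-80],[0,0,-120],[0,0,-160],[0,0,-200],[0,0,-200]],"turn":[0,0,0,0,0,0,0]}'
python3 go.py -107,328
```

```text
t: 25.98
tool_pos: [0.5107, 0.195, 0.1287]
eef_rot: [-0.379, 3.116, -0.0]
force: [-0.3, -2.9, 6.0]
gripper_width: 0.0311
t: 26.15
tool_pos: [0.5107, 0.195, 0.1287]
eef_rot: [-0.379, 3.116, -0.0]
force: [-0.3, -2.1, 6.5]
gripper_width: 0.0312
t: 26.73
tool_pos: [0.511, 0.1953, 0.336]
eef_rot: [-0.378, 3.108, 0.002]
force: [0.5, -0.2, -0.5]
gripper_width: 0.0312
hx 22.6 hy 426.5 z 336.0 mm yaw 0.242 F [ 0.5 -0.2 -0.5] Fh 0.5 w 0.0312 t 26.7333
-107,328 slide [ 192.1 -402.3    6. ]
```

```bash
python3 -m creep '{"claw":[1,1,1,1,1,1,1,1,1,1,1,1],"slide":[[191,-402.5,0],[191,-402.5,0],[191,-402.5,0],[191,-402.5,0],[191,-402.5,0],[191,-402.5,0],[191,-402.5,0],[191,-402.5,0],[191,-402.5,0],[191,-402.5,0],[191,-402.5,0],[191,-402.5,0]],"turn":[0.05,0.1,0.15,0.15,0.15,0.15,0.15,0.15,0.15,0.15,0.15,0.15]}'
python3 -m creep '{"claw":[1,1,1],"slide":[[0,0,0],[0,0,0],[0,0,0]],"turn":[0,0,0]}'
python3 go.py -100,216
```

```text
t: 27.73
tool_pos: [0.4198, -0.2459, 0.3272]
eef_rot: [0.138, -3.138, 0.002]
force: [1.2, 0.8, -1.7]
gripper_width: 0.031
t: 27.98
tool_pos: [0.4214, -0.2407, 0.3277]
eef_rot: [-0.146, 3.138, -0.0]
force: [0.4, 0.7, -1.1]
gripper_width: 0.031
hx -106.8 hy 0.6 z 327.7 mm yaw 0.093 F [ 0.4  0.7 -1.1] Fh 0.5 w 0.0310 t 27.9833
-100,216 slide [ -6.7  -0.6 111.7]
```

```bash
python3 -m creep '{"claw":[1,1,1,1,1,1],"slide":[[-7,0,35],[-7,0,75],[-7,0,105],[-7,0,112],[-7,0,112],[-7,0,112]],"turn":[0,0,0,0,0,0]}'
python3 -m creep '{"claw":[1,1,1,1,1,1],"slide":[[-5,0,0],[-10,0,0],[-15,0,0],[-20,0,0],[-23,0,0],[-23,0,0]],"turn":[0,0,0,0,0,0]}'
python3 go.py -45,216
python3 - <<'E'
from h import *
v=View('wrist'); cv2.imwrite('pics/h5.png',v.p[100:400,150:500,::-1])
E
```

```text
t: 28.48
tool_pos: [0.4287, -0.2407, 0.2171]
eef_rot: [-0.146, 3.137, -0.002]
force: [0.3, 0.6, -1.5]
gripper_width: 0.0307
t: 28.98
tool_pos: [0.4517, -0.2387, 0.2154]
eef_rot: [-0.146, 3.138, -0.0]
force: [0.9, -0.3, -1.5]
gripper_width: 0.0309
hx -76.4 hy -0.2 z 215.4 mm yaw 0.093 F [ 0.9 -0.3 -1.5] Fh 0.9 w 0.0309 t 28.9833
-45,216 slide [-31.4   0.2  -0.6]
```

View pics/h5.png

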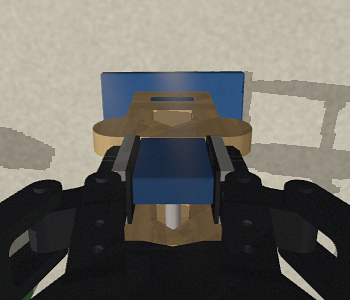

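h5: the blue tab (132-213) is centred over the rod (166-181). Pass over and lower.

```bash
python3 -m creep '{"claw":[1,1,1,1,1,1,1,1],"slide":[[-5,0,0],[-10,0,0],[-15,0,0],[-20,0,0],[-25,0,0],[-31,0,0],[-31,0,0],[-31,0,0]],"turn":[0,0,0,0,0,0,0,0]}'
python3 go.py
python3 -m creep '{"claw":[1,1,1,1,1,1],"slide":[[-3,0,3],[-8,0,6],[-14,0,9],[-20,0,10],[-26,0,10],[-26,0,10]],"turn":[0,0,0,0,0,0]}'
python3 go.py
python3 -m creep '{"claw":[1,1,1,1],"slide":[[0,0,1],[0,0,2],[0,0,2.5],[0,0,2.5]],"turn":[0,0,0,0]}'
python3 go.py
```

```text
t: 29.7
tool_pos: [0.4821, -0.2358, 0.2152]
eef_rot: [0.145, -3.138, -0.0]
force: [-0.4, -0.1, -1.3]
gripper_width: 0.0308
hx -45.8 hy -0.2 z 215.2 mm yaw 0.093 F [-0.4 -0.1 -1.3] Fh -0.4 w 0.0308 t 29.7
t: 30.2
tool_pos: [0.5088, -0.2334, 0.2051]
eef_rot: [0.145, -3.138, -0.0]
force: [0.5, -0.0, -1.0]
gripper_width: 0.0307
hx -19.0 hy -0.2 z 205.1 mm yaw 0.093 F [ 0.5 -0.  -1. ] Fh 0.5 w 0.0307 t 30.2
t: 30.53
tool_pos: [0.5076, -0.2335, 0.2028]
eef_rot: [0.145, -3.138, 0.0]
force: [-0.2, 0.2, -1.5]
gripper_width: 0.0308
hx -20.3 hy -0.2 z 202.8 mm yaw 0.092 F [-0.2  0.2 -1.5] Fh -0.2 w 0.0308 t 30.5333
```

```bash
python3 -m creep '{"claw":[1,1,1,1,1,1],"slide":[[-3,0,0.8],[-6,0,0.8],[-8,0,1],[-9,0,1],[-9,0,1],[-9,0,1]],"turn":[0,0,0,0,0,0]}'
python3 go.py
python3 -m creep '{"claw":[1,1,1],"slide":[[-1,0,0],[-2,0,0],[-2,0,0]],"turn":[0,0,0]}'
python3 go.py
```

```text
t: 31.03
tool_pos: [0.5165, -0.2327, 0.2018]
eef_rot: [0.145, -3.137, 0.0]
force: [-4.4, -0.9, -0.0]
gripper_width: 0.0315
hx -11.2 hy -0.3 z 201.8 mm yaw 0.092 F [-4.4 -0.9 -0. ] Fh -4.5 w 0.0315 t 31.0333
t: 31.28
tool_pos: [0.5182, -0.2326, 0.2017]
eef_rot: [0.145, -3.136, -0.0]
force: [-8.1, -1.0, 1.0]
gripper_width: 0.0308
hx -9.6 hy -0.2 z 201.7 mm yaw 0.092 F [-8.1 -1.   1. ] Fh -8.2 w 0.0308 t 31.2833
```

```bash
python3 -m creep '{"claw":[1,1,1,1,1,1],"slide":[[-1,0,0],[-1,0,0],[-1,0,0],[-1,0,0],[-1,0,0],[-1,0,0]],"turn":[0,0,0,0,0,0]}'
python3 go.py
python3 -m creep '{"claw":[1,1,1,0.7,0.4,0,0,0,0],"slide":[[1,0,0],[3,0,0],[3,0,0],[3,0,0],[3,0,0],[3,0,0],[3,0,0],[3,0,0],[3,0,0]],"turn":[0,0,0,0,0,0,0,0,0]}'
python3 go.py
python3 -m creep '{"claw":[0,0,0,0,0,0,0,0],"slide":[[0,0,-20],[0,0,-60],[30,0,-100],[38,0,-110],[38,0,-110],[38,0,-110],[38,0,-110],[38,0,-110]],"turn":[0,0,0,0,0,0,0,0]}'
python3 - <<'E'
from h import *
from seg import RNG
v=View('wrist'); t=View('scene'); cv2.imwrite('pics/h6.png',np.hstack([v.p[120:400,150:500,::-1],cv2.resize(t.p[150:300,210:370,::-1],(300,280))]))
C=v.cloud(); H=v.hsv(); d=np.array([np.cos(.092),np.sin(.092)]); o=np.array([.463,-.2374])+d*.065
for n,((a,b),s) in RNG.items():
    h=H[...,0]; m=((h>=a)|(h<=b)) if a>b else ((h>=a)&(h<=b))
    m&=(H[...,1]>s)&(C[...,2]>.195)&(C[...,2]<.24)&(abs(C[...,1]+.23)<.03)&(C[...,0]<.56)
    q=C[m]; q=q[q[:,2]>np.percentile(q[:,2],95)-.004]; e=q[:,:2]-o
    print(n,m.sum(),'top z %.4f'%np.median(q[:,2]),'hx %.1f hy %.1f'%(np.median(e@d)*1e3,np.median(e@[-d[1],d[0]])*1e3))
E
```

```text
t: 31.78
tool_pos: [0.519, -0.2325, 0.2017]
eef_rot: [0.145, -3.136, -0.0]
force: [-9.6, -1.6, 0.6]
gripper_width: 0.0309
hx -8.8 hy -0.3 z 201.7 mm yaw 0.092 F [-9.6 -1.6  0.6] Fh -9.7 w 0.0309 t 31.7833
t: 32.53
tool_pos: [0.5168, -0.2327, 0.2019]
eef_rot: [-0.145, 3.138, -0.0]
force: [0.0, -0.6, -0.7]
gripper_width: 0.0854
hx -11.0 hy -0.3 z 201.9 mm yaw 0.092 F [ 0.  -0.6 -0.7] Fh -0.1 w 0.0854 t 32.5333
t: 33.2
tool_pos: [0.4791, -0.236, 0.3106]
eef_rot: [0.145, -3.137, -0.002]
force: [-0.8, 0.2, -0.1]
gripper_width: 0.0853
red 343 top z 0.2140 hx 12.5 hy -0.0
yel 482 top z 0.2139 hx 0.3 hy 0.7
blu 481 top z 0.2139 hx -11.4 hy -4.8
```

View pics/h6.png

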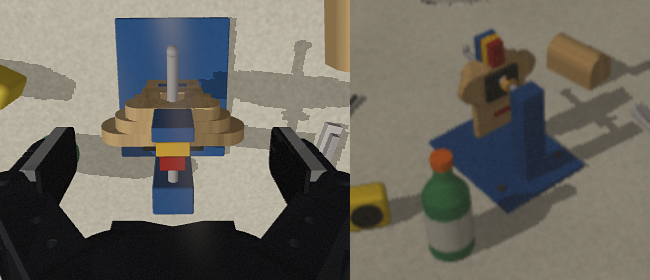

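h6: all three hang square and face to face. The blue tab (152-193) is centred like the yellow (156-190), so the −4.8 mm printed for blue looks like an incomplete colour mask; the picture doesn't support it. The gripper is clear, so I'm handing in.

```bash
python3 -c "
from bench import order; print(order.sign_off())"
```

```text
the job is handed in; nothing more can be done
None
```

I hung the three templates on the hook in order: large (red), medium (yellow), small (blue). I pressed each back against the sprung stop, let go of it, and handed the job in at about 33 s of the 72 s allowed. Each was held at 9–10 N on the wrist sensor (9.3, 9.3 and 9.7 N at most), and no pressing reading came near the 20 N limit.

**Last checks:**
- **Spacing:** from the depth image the tabs sit at hanger x of about 12.5, 0.3 and −11.4 mm, so neighbours are about 12 mm apart.
- **Height:** all three tab tops are level at about 0.214 m, which puts the eyes about 2 mm below the rod's nominal axis. That is inside the −5/+4 mm allowance.
- **Stance:** the last picture shows the set upright, square and face to face, with the gripper clear of it. I judged upright and square by eye and did not measure the angles.
- **Other objects:** I saw nothing else on the bench disturbed, but I did not measure their positions afterwards.

**One check disagreed:** the blue tab's sideways offset came out as −4.8 mm, against about 0 for red and 0.7 for yellow. In the picture the blue tab is centred like the others, and the gripper released it 0.3 mm off the rod line. I took the −4.8 mm as an error in the colour mask and did not measure it again.

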